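Finish the pinwheel layer of cartons on a small pallet

TASK

Finish the first layer on the small pallet: pick up the three loose cartons from the table and set each upright on one of the three empty printed outlines, so that with the carton already there they make the interlocking pinwheel, each square to its outline and within a few millimetres of it. Do not drop or tip a carton, and leave the carton already on the pallet and the other things on the table where they are.

Things in the scene. Friction and masses are not known exactly. Their poses are not given: they have to be found in the camera images.
- slab: Small wooden pallet, 216 x 216 mm, 30 mm high, fixed, standing on the table (a dark mat 3 mm thick lies round its foot), white top sheet with four blue printed outlines in a pinwheel around an empty middle. Origin at the centre of its underside, z up, x and y along its sides; it may be turned to any yaw. The finished layer measures 196 x 196 mm, with 6 mm gaps between the cartons.
- slab_middle (a point): Centre of the slab's top. In the finished layer an 80 x 80 mm square stays empty here. A carton gripped across its 58 mm width has room for the inner finger only where its inner long side faces this square (from its centre to about 45 mm towards the slab's middle line); nearer its other end the neighbour stands 6 mm away.
- outline_0 (a point): Centre of the printed outline for one carton, on the slab's top face; the carton's underside centre belongs here, its centre 30 mm above. The point's axes are the slab's axes. The carton's 132 mm length lies along the slab's x. At slab x -32, y -69 mm. This outline is already filled by carton_set.
- outline_1 (a point): Centre of the printed outline for one carton, on the slab's top face; the carton's underside centre belongs here, its centre 30 mm above. The point's axes are the slab's axes. The carton's 132 mm length lies along the slab's y. At slab x +69, y -32 mm. Empty at the start.
- outline_2 (a point): Centre of the printed outline for one carton, on the slab's top face; the carton's underside centre belongs here, its centre 30 mm above. The point's axes are the slab's axes. The carton's 132 mm length lies along the slab's x. At slab x +32, y +69 mm. Empty at the start.
- outline_3 (a point): Centre of the printed outline for one carton, on the slab's top face; the carton's underside centre belongs here, its centre 30 mm above. The point's axes are the slab's axes. The carton's 132 mm length lies along the slab's y. At slab x -69, y +32 mm. Empty at the start.
- carton_set_center (a point): Closed brown cardboard carton 132 x 58 x 60 mm (x, y, z), about 0.25 kg, rigid, all four cartons alike. The point is its centre, 30 mm above its underside; x runs along its 132 mm length, z up. This one already stands on outline_0 of the slab, loose.
- carton_a_center (a point): Closed brown cardboard carton 132 x 58 x 60 mm (x, y, z), about 0.25 kg, rigid, all four cartons alike. The point is its centre, 30 mm above its underside; x runs along its 132 mm length, z up. On the table right of the slab at the start; any loose carton may go to any empty outline, either end first.
- carton_b_center (a point): Closed brown cardboard carton 132 x 58 x 60 mm (x, y, z), about 0.25 kg, rigid, all four cartons alike. The point is its centre, 30 mm above its underside; x runs along its 132 mm length, z up. On the table right of the slab at the start; any loose carton may go to any empty outline, either end first.
- carton_c_center (a point): Closed brown cardboard carton 132 x 58 x 60 mm (x, y, z), about 0.25 kg, rigid, all four cartons alike. The point is its centre, 30 mm above its underside; x runs along its 132 mm length, z up. On the table right of the slab at the start; any loose carton may go to any empty outline, either end first.
- tape_clear: Roll of brownish packing tape lying flat, 96 mm across, 48 mm high; stands behind the cartons; origin at the centre of its underside. To be left alone.

How it is judged:
At the end, for the whole second after the job is handed in: Every outline carries one carton standing on the slab: centre within 9 mm of the outline's centre along each slab axis, length along the outline's within 0.12 rad, upright, height within 5 mm; the first carton still on its own outline; all at rest (((x of carton_a_center in the frame of slab between 0.06 and 0.078 m and y of carton_a_center in the frame of slab between -0.041 and -0.023 m and z of carton_a_center in the frame of slab between 0.055 and 0.065 m and angle between the x axis of carton_a_center and the y axis of slab, either way round below 0.12 rad and angle between carton_a_center's own z axis and vertical below 0.08 rad) or (x of carton_b_center in the frame of slab between 0.06 and 0.078 m and y of carton_b_center in the frame of slab between -0.041 and -0.023 m and z of carton_b_center in the frame of slab between 0.055 and 0.065 m and angle between the x axis of carton_b_center and the y axis of slab, either way round below 0.12 rad and angle between carton_b_center's own z axis and vertical below 0.08 rad) or (x of carton_c_center in the frame of slab between 0.06 and 0.078 m and y of carton_c_center in the frame of slab between -0.041 and -0.023 m and z of carton_c_center in the frame of slab between 0.055 and 0.065 m and angle between the x axis of carton_c_center and the y axis of slab, either way round below 0.12 rad and angle between carton_c_center's own z axis and vertical below 0.08 rad)) and ((x of carton_a_center in the frame of slab between 0.023 and 0.041 m and y of carton_a_center in the frame of slab between 0.06 and 0.078 m and z of carton_a_center in the frame of slab between 0.055 and 0.065 m and angle between the x axis of carton_a_center and the x axis of slab, either way round below 0.12 rad and angle between carton_a_center's own z axis and vertical below 0.08 rad) or (x of carton_b_center in the frame of slab between 0.023 and 0.041 m and y of carton_b_center in the frame of slab between 0.06 and 0.078 m and z of carton_b_center in the frame of slab between 0.055 and 0.065 m and angle between the x axis of carton_b_center and the x axis of slab, either way round below 0.12 rad and angle between carton_b_center's own z axis and vertical below 0.08 rad) or (x of carton_c_center in the frame of slab between 0.023 and 0.041 m and y of carton_c_center in the frame of slab between 0.06 and 0.078 m and z of carton_c_center in the frame of slab between 0.055 and 0.065 m and angle between the x axis of carton_c_center and the x axis of slab, either way round below 0.12 rad and angle between carton_c_center's own z axis and vertical below 0.08 rad)) and ((x of carton_a_center in the frame of slab between -0.078 and -0.06 m and y of carton_a_center in the frame of slab between 0.023 and 0.041 m and z of carton_a_center in the frame of slab between 0.055 and 0.065 m and angle between the x axis of carton_a_center and the y axis of slab, either way round below 0.12 rad and angle between carton_a_center's own z axis and vertical below 0.08 rad) or (x of carton_b_center in the frame of slab between -0.078 and -0.06 m and y of carton_b_center in the frame of slab between 0.023 and 0.041 m and z of carton_b_center in the frame of slab between 0.055 and 0.065 m and angle between the x axis of carton_b_center and the y axis of slab, either way round below 0.12 rad and angle between carton_b_center's own z axis and vertical below 0.08 rad) or (x of carton_c_center in the frame of slab between -0.078 and -0.06 m and y of carton_c_center in the frame of slab between 0.023 and 0.041 m and z of carton_c_center in the frame of slab between 0.055 and 0.065 m and angle between the x axis of carton_c_center and the y axis of slab, either way round below 0.12 rad and angle between carton_c_center's own z axis and vertical below 0.08 rad)) and x of carton_set_center in the frame of slab between -0.041 and -0.023 m and y of carton_set_center in the frame of slab between -0.078 and -0.06 m and z of carton_set_center in the frame of slab between 0.055 and 0.065 m and angle between the x axis of carton_set_center and the x axis of slab, either way round below 0.12 rad and angle between carton_set_center's own z axis and vertical below 0.08 rad and linear speed of each of carton_a, carton_b, carton_c, carton_set below 0.02 m/s); the robot touches nothing.
It fails at once if a carton is dropped (faster than 0.7 m/s with no finger touching it) ((linear speed of carton_a above 0.7 m/s and contact force between the fingers and carton_a below 0.1 N) or (linear speed of carton_b above 0.7 m/s and contact force between the fingers and carton_b below 0.1 N) or (linear speed of carton_c above 0.7 m/s and contact force between the fingers and carton_c below 0.1 N)).
It fails at once if a carton is tipped by more than 0.6 rad (angle between any of carton_a_center, carton_b_center, carton_c_center, carton_set_center's own z axis and vertical above 0.6 rad).
It fails at once if the tape roll is shifted by more than 40 mm (distance of tape_clear from where it was at the start of the episode above 0.04 m).
It also fails if it takes over 67 s, if anything falls off the work surface, if the arm or the gripper's body presses on something with over 40 N, if the wrist force passes 120 N, or if a joint passes its speed limit or range.

ROBOT

A 6-joint arm with a two-finger parallel gripper is mounted at the origin on a cart in front of the work surface, level with it; the furniture and walls round the work are solid. World frame = base frame: x ahead of the robot, y to its left, z up, the work surface at z = 0. Lengths are in m, angles in rad, forces in N, time in s.
With the tool pointing down it reaches from about 0.425 to 0.925 m from the base axis. Payload 12.5 kg.
Tool frame: the origin (TCP) lies on the centre line of the jaws, within the pads' length; the fingertips stand bot.tcp_to_tips ahead of it and the grasp point (between the pads) lies 5 mm behind it (bot.tcp_to_tips is the distance from the TCP to the fingertips, in m); z points along the fingers, y is the direction in which the jaws open and shut (so a half turn about z gives the same grasp; the last joint's range is limited). The gripper opens to 85 mm and grips with 20 to 120 N. Pads are 22 mm wide; open, the fingers measure 114 mm over their backs; the gripper's body (76 mm by 85 mm) begins 54 mm behind the grasp point. The pads swing forward as they close: fully open they stand 13 mm farther back than shut.
Start: joints at [1.211, 0.491, 1.559, -0, 1.092, -0.106], TCP at [0.157, 0.605, 0.225] pointing down, gripper open.
Joint ranges: [-3.1, 3.1], [-0.84, 2.19], [0.05, 2.79], [-1.13, 4.28], [0.06, 2.93], [-2.69, 2.69]. Speed limits (rad/s): [2.22, 2.22, 2.79, 3.14, 3.14, 3.14].

INTERFACE

Orientations are given as [roll, pitch, yaw] about the fixed x, y, z axes, in that order (R = Rz(yaw) Ry(pitch) Rx(roll)).
In Python, from cell import bot gives the robot as it stands.
- The arm moves only by the shell command python3 -m handwheel 'ROWS' [FORCE]. ROWS is JSON, a list of rows, each a list of 7 numbers: the finger opening in mm, from 0 to 85.4, then the shift along the tool's x, y, z as a fraction of full scale, then the turn, a rotation vector about the tool's x, y, z as a fraction of full scale. In form: [[claw, x, y, z, rx, ry, rz], ...]. A call has 1 to 12 rows; each row shifts and turns the pose as measured when the row begins, along the tool's axes as they then stand; what a row does not reach is not made up. Full scale, the value 1, is 15 cm for a shift and 60 degrees for a turn. A row lasts 1/10 s, in which the tool goes at most 50 mm and 8.59 degrees, less where a joint would pass 70% of its speed; a pose out of reach is approached as far as the arm can. A call with a number of a shift or a turn outside -1 to 1 is refused whole. A call with a gripper value outside its range is refused whole. The fingers move at their own pace and stop on an object; FORCE is the grip in N (left out, the last holds). Time passes only in rows, so rows that do not move let the fingers close. It gives the time, the measured TCP pose, the force and the opening at its end, in the units of the state.
- bot.observe(): the state, without advancing time (a new reading comes with each control period).
- bot.read_camera(name): name is "scene" or "top" or "wrist"; returns a dict with "frame" (384x512x3 uint8, red, green, blue), "camera_matrix" (3x3 intrinsics, pixels), "dist_coeffs" ([k1, k2, p1, p2, k3] as OpenCV has them; the pictures are not rectified), "rvec" (rotation vector, rad) and "tvec" (3), from world to camera coordinates, as OpenCV has them; the wrist camera has in their place "hand_eye" (4x4, takes a point from camera to tool coordinates, whose origin is the TCP and whose axes are the flange's). Camera axes: x right, y down, z forward; pixel columns grow to the right and rows downward; lengths in m; the calibration is good to about 2 mm. A picture is of the moment at which its call begins: read the wrist's pose just before it. There is no depth.
- bot.hand_in(): hands the job in, once; it reports no verdict.
The state is a dict: "time": time; "joint_positions": joint angles; "qvel": joint speeds; "joint_torque": joint torques, N m; "position": TCP position; "eef_rot": TCP orientation; "contact_force": force on the tool from outside, world axes, zero at the start; "torque": the same for the moment, N m; "grip_width": finger opening in m.
Only numpy, scipy, OpenCV 4.12 (cv2) and the standard library are available. Lean on these libraries where they do the work, as an engineer would, in place of code of your own. Each camera call takes 0.05 s, during which the arm holds its last target.

## Working session

There is one attempt and no reset: what is moved stays moved. The work goes in short steps, Python scripts to look and compute and a shell command to move; the robot and the scene stay as the last step left them, time stands still between calls to the robot, and variables do not carry over. Pictures are saved under pics/ and viewed, and the job is handed in when it is done.

```bash
ls; mkdir -p pics
python3 - <<'E'
from cell import bot
import cv2,numpy as np
s=bot.observe();print(s, bot.tcp_to_tips)
for n in ["scene","top","wrist"]:
    c=bot.read_camera(n)
    cv2.imwrite(f"pics/{n}0.png",cv2.cvtColor(c["frame"],cv2.COLOR_RGB2BGR))
    print(n,{k:np.round(v,4).tolist() for k,v in c.items() if k!="frame"})
E
```

```text
pics
{'time': 0.0, 'joint_positions': array([ 1.21140284e+00,  4.91621254e-01,  1.55946569e+00, -1.78793597e-05,
        1.09168428e+00, -1.05630530e-01]), 'qvel': array([-0.00106371,  0.00113856,  0.00086593, -0.00130831, -0.00057576,
        0.00087974]), 'joint_torque': array([ 9.98579999e-04, -6.18455529e+01, -2.61594057e+01, -1.69335215e-05,
        4.09821499e-03, -1.98450971e-05]), 'position': array([0.15682256, 0.6047629 , 0.22458382]), 'eef_rot': array([-3.14041898e+00, -1.08493289e-04,  2.88783788e+00]), 'contact_force': array([-0.90936941,  0.40894558, -0.65502575]), 'torque': array([-0.0584716 , -0.01952623, -0.0047191 ]), 'grip_width': 0.08579832376758473} 0.014
scene {'camera_matrix': [[424.0073, 0.0, 250.5511], [0.0, 424.0073, 194.2792], [0.0, 0.0, 1.0]], 'dist_coeffs': [-0.0556, 0.0, 0.0, 0.0, 0.0], 'rvec': [2.1332, -1.1861, 0.4408], 'tvec': [-0.2785, 0.4145, 0.8563]}
top {'camera_matrix': [[408.652, 0.0, 258.3182], [0.0, 408.652, 194.6605], [0.0, 0.0, 1.0]], 'dist_coeffs': [-0.1101, 0.0, 0.0, 0.0, 0.0], 'rvec': [2.2105, -2.1705, 0.1029], 'tvec': [0.0041, 0.574, 1.056]}
wrist {'camera_matrix': [[282.5207, 0.0, 251.2118], [0.0, 282.5207, 189.6882], [0.0, 0.0, 1.0]], 'dist_coeffs': [-0.0219, 0.0, 0.0, 0.0, 0.0], 'hand_eye': [[0.0016, -0.9486, -0.3166, 0.081], [1.0, 0.0014, 0.0009, 0.0001], [-0.0004, -0.3166, 0.9486, -0.1473], [0.0, 0.0, 0.0, 1.0]]}
```

View pics/scene0.png

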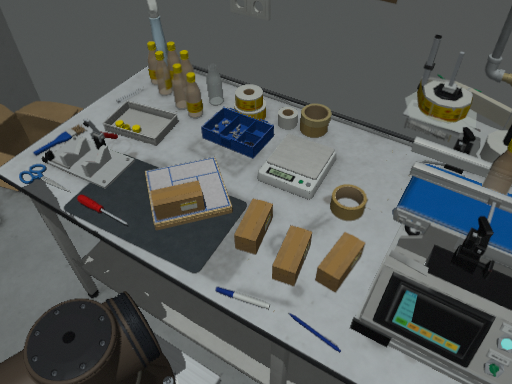

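View pics/top0.png

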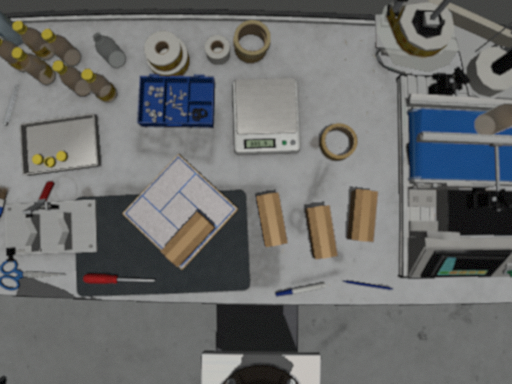

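View pics/wrist0.png

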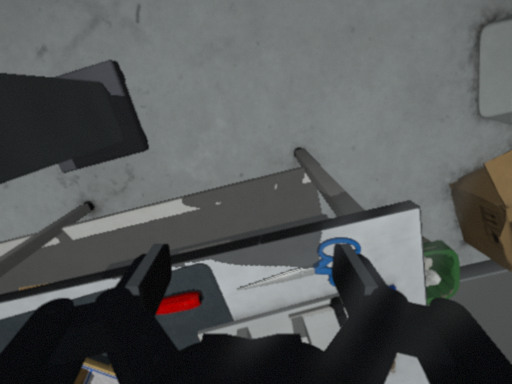

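```bash
cat > h.py <<'E'
import cv2,numpy as np
from cell import bot
from scipy.spatial.transform import Rotation as R
def crop(src,x0,y0,w,h,s,out):
    im=cv2.imread(src)[y0:y0+h,x0:x0+w]
    im=cv2.resize(im,None,fx=s,fy=s,interpolation=cv2.INTER_CUBIC)
    for i in range(0,w,10):
        cv2.putText(im,str(x0+i),(i*s,8),0,.3,(0,255,255),1) if i%20==0 else 0
        cv2.line(im,(i*s,0),(i*s,4),(0,255,255),1)
    for i in range(0,h,10):
        cv2.putText(im,str(y0+i),(6,i*s+4),0,.3,(0,255,255),1) if i%20==0 else 0
        cv2.line(im,(0,i*s),(4,i*s),(0,255,255),1)
    cv2.imwrite(out,im)
def cam(n):
    if n=="wrist":
        s=bot.observe()
    c=bot.read_camera(n)
    if n=="wrist":
        T=np.eye(4);T[:3,:3]=R.from_euler("xyz",s["eef_rot"]).as_matrix();T[:3,3]=s["position"]
        M=np.linalg.inv(T@c["hand_eye"])
        Rm,t=M[:3,:3],M[:3,3]
    else:
        Rm=cv2.Rodrigues(np.array(c["rvec"]))[0];t=np.array(c["tvec"]).ravel()
    return dict(f=c["frame"],K=np.array(c["camera_matrix"]),d=np.array(c["dist_coeffs"]),R=Rm,t=t)
def save(c,name):
    cv2.imwrite(name+".png",cv2.cvtColor(c["f"],cv2.COLOR_RGB2BGR))
    np.savez(name+".npz",**c)
def load(n): return dict(np.load(n+".npz"))
def ray(c,px):
    p=cv2.undistortPoints(np.array(px,float).reshape(-1,1,2),c["K"],c["d"]).reshape(-1,2)
    d=np.c_[p,np.ones(len(p))]@c["R"]
    return -c["R"].T@c["t"],d
def onz(c,px,z):
    o,d=ray(c,px); return o+d*((z-o[2])/d[:,2])[:,None]
def tri(c1,p1,c2,p2):
    o1,d1=ray(c1,p1);o2,d2=ray(c2,p2);out=[]
    for a,b in zip(d1,d2):
        l=np.linalg.lstsq(np.c_[a,-b],o2-o1,rcond=None)[0]
        out.append(np.r_[(o1+a*l[0]+o2+b*l[1])/2,np.linalg.norm(o1+a*l[0]-o2-b*l[1])])
    return np.array(out)
def proj(c,P):
    return cv2.projectPoints(np.array(P,float).reshape(-1,3),cv2.Rodrigues(c["R"])[0],c["t"],c["K"],c["d"])[0].reshape(-1,2)
def box(x,y,yaw,zt,L=.132,W=.058):
    c,s=np.cos(yaw),np.sin(yaw)
    return np.array([[x+a*L/2*c-b*W/2*s,y+a*L/2*s+b*W/2*c,zt] for a,b in [(1,1),(1,-1),(-1,-1),(-1,1)]])
E
python3 - <<'E'
from h import *
for n in ["top","scene"]: save(cam(n),"pics/"+n+"1")
crop("pics/top1.png",115,145,140,130,5,"pics/tc1.png")
crop("pics/top1.png",245,175,140,95,5,"pics/tc2.png")
crop("pics/scene1.png",140,150,100,80,7,"pics/sc1.png")
crop("pics/scene1.png",225,185,150,110,5,"pics/sc2.png")
E
```

```text
(no output)
```

View pics/tc1.png

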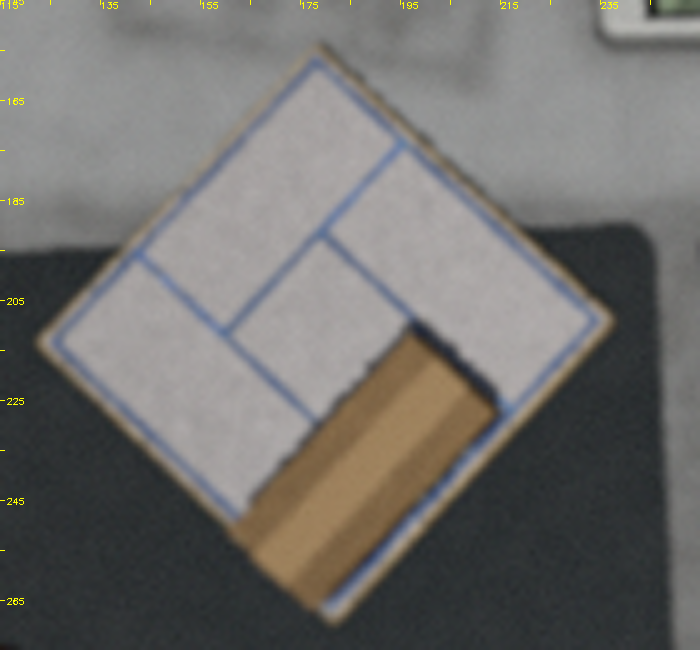

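View pics/tc2.png

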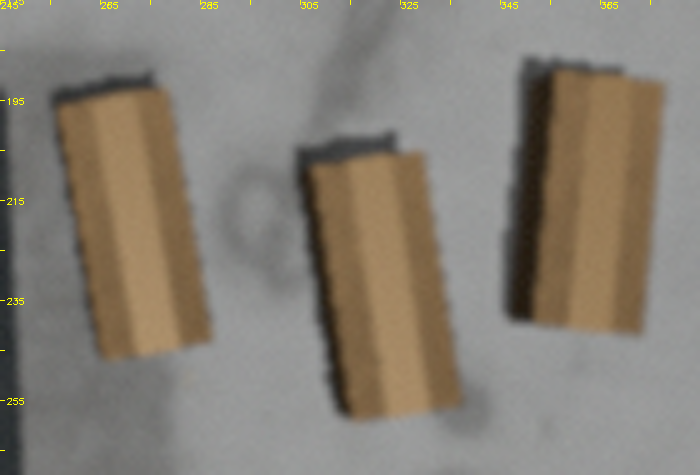

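View pics/sc1.png

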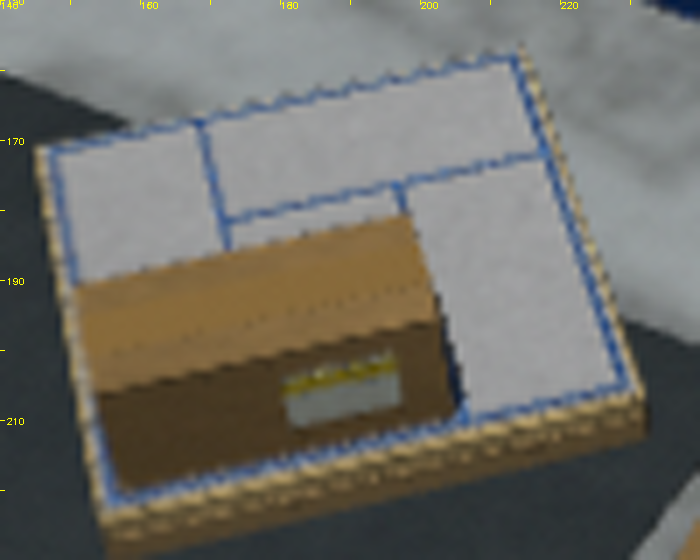

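View pics/sc2.png

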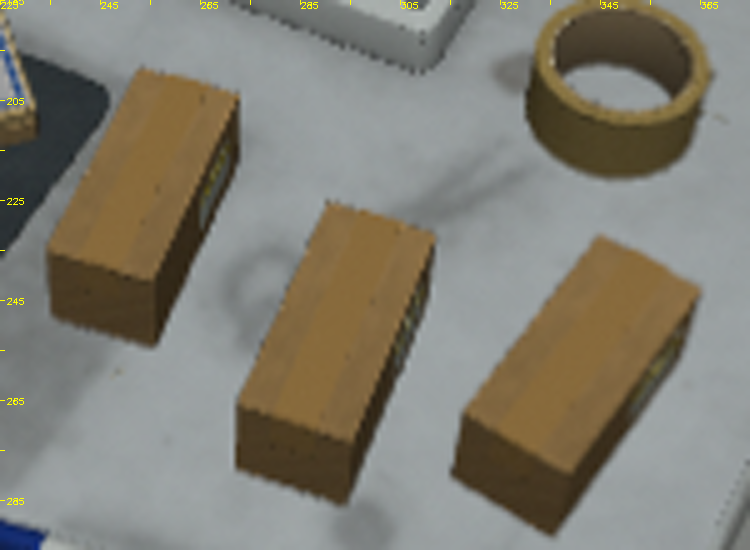

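Run:
```python
from h import *
t=load("pics/top1");s=load("pics/scene1")
def px(l,x0,y0,k): return (np.array(l,float)+.5)/k-.5+[x0,y0]
T=[("slab",px([(335,625),(612,320),(318,45),(40,342)],115,145,5),px([(105,510),(640,400),(520,55),(40,150)],140,150,7)),
("A",px([(57,108),(165,88),(212,340),(100,358)],245,175,5),px([(140,68),(238,95),(155,280),(48,250)],225,185,5)),
("B",px([(310,165),(422,152),(460,405),(350,418)],245,175,5),px([(328,202),(435,233),(353,442),(238,403)],225,185,5)),
("C",px([(555,70),(663,82),(640,333),(533,318)],245,175,5),px([(600,236),(698,290),(572,472),(463,410)],225,185,5))]
for n,a,b in T:
    P=tri(t,a,s,b);print(n);print(P.round(4));print("c",P.mean(0).round(4))
    z=.03 if n=="slab" else .06
    for c,p in((t,a),(s,b)):
        Q=onz(c,p,z);m=Q.mean(0)
        if n=="slab":v=Q[1]-Q[0]+Q[2]-Q[3]
        else: v=Q[0]-Q[3]+Q[1]-Q[2]
        print("  onz",m[:2].round(4),"yaw",np.arctan2(v[1],v[0]).round(4),"len",np.linalg.norm(v)/2)
```

```text
slab
[[3.756e-01 2.087e-01 3.700e-02 9.000e-04]
 [5.352e-01 7.060e-02 2.660e-02 2.000e-03]
 [6.781e-01 2.310e-01 2.330e-02 3.400e-03]
 [5.180e-01 3.713e-01 2.750e-02 5.000e-04]]
c [0.5267 0.2204 0.0286 0.0017]
  onz [0.5266 0.2197] yaw -0.7216 len 0.21375404223331418
  onz [0.5248 0.2199] yaw -0.7475 len 0.2099196303766641
A
[[ 5.669e-01  2.100e-02  5.980e-02  2.000e-04]
 [ 5.781e-01 -3.380e-02  5.910e-02  2.000e-04]
 [ 4.509e-01 -6.000e-02  5.920e-02  1.100e-03]
 [ 4.407e-01 -3.300e-03  5.640e-02  7.000e-04]]
c [ 5.092e-01 -1.900e-02  5.860e-02  5.000e-04]
  onz [ 0.5091 -0.0188] yaw 0.1934 len 0.12922334454327714
  onz [ 0.5084 -0.0198] yaw 0.2043 len 0.1300521777650555
B
[[ 5.403e-01 -1.088e-01  5.720e-02  2.000e-04]
 [ 5.477e-01 -1.656e-01  6.140e-02  0.000e+00]
 [ 4.197e-01 -1.873e-01  5.880e-02  1.500e-03]
 [ 4.120e-01 -1.308e-01  5.670e-02  2.000e-04]]
c [ 0.4799 -0.1481  0.0585  0.0005]
  onz [ 0.4799 -0.1477] yaw 0.1635 len 0.12990827675213254
  onz [ 0.4792 -0.1488] yaw 0.1732 len 0.13066453156459126
C
[[ 0.5917 -0.2359  0.0574  0.0006]
 [ 0.5859 -0.2917  0.0583  0.0015]
 [ 0.4573 -0.2806  0.0592  0.0018]
 [ 0.4636 -0.2238  0.0578  0.0012]]
c [ 0.5246 -0.258   0.0582  0.0013]
  onz [ 0.5246 -0.2575] yaw -0.0912 len 0.12883685653581056
  onz [ 0.5233 -0.2583] yaw -0.0892 len 0.1278494499430754
```

```bash
cat >> h.py <<'E'
def plan(x,y,z,yaw,claw,v=.045,w=8.0):
    s=bot.observe();p=s["position"].copy();r,pt,y0=s["eef_rot"]
    d=np.array([x,y,z])-p; dy=(yaw-y0+np.pi)%(2*np.pi)-np.pi
    n=max(1,int(np.ceil(max(np.linalg.norm(d)/v,abs(np.degrees(dy))/w))))
    R0=R.from_euler("xyz",[r,pt,y0]);R1=R.from_euler("xyz",[np.pi,0,yaw])
    rows=[]
    for i in range(n):
        Rc=R.from_euler("xyz",[r,pt,y0+dy*i/n])
        t=Rc.inv().apply(d/n)/.15
        rv=(R0.inv()*R1).as_rotvec()
        rows.append([claw,*[round(float(a),3) for a in t],0,0,round(-np.degrees(dy)/n/60,3)])
    print(n,"rows; at",p.round(4),"yaw",round(y0,4)); print(rows)
E
python3 -c "
from h import *
plan(.57,.18,.25,2.41,85)"
```

```text
14 rows; at [0.1569 0.6049 0.225 ] yaw 2.8878
[[85, -0.241, -0.146, -0.012, 0, 0, np.float64(0.033)], [85, -0.246, -0.138, -0.012, 0, 0, np.float64(0.033)], [85, -0.251, -0.13, -0.012, 0, 0, np.float64(0.033)], [85, -0.255, -0.121, -0.012, 0, 0, np.float64(0.033)], [85, -0.259, -0.112, -0.012, 0, 0, np.float64(0.033)], [85, -0.263, -0.103, -0.012, 0, 0, np.float64(0.033)], [85, -0.266, -0.094, -0.012, 0, 0, np.float64(0.033)], [85, -0.269, -0.085, -0.012, 0, 0, np.float64(0.033)], [85, -0.272, -0.076, -0.012, 0, 0, np.float64(0.033)], [85, -0.274, -0.067, -0.012, 0, 0, np.float64(0.033)], [85, -0.276, -0.057, -0.012, 0, 0, np.float64(0.033)], [85, -0.278, -0.048, -0.012, 0, 0, np.float64(0.033)], [85, -0.28, -0.038, -0.012, 0, 0, np.float64(0.033)], [85, -0.281, -0.029, -0.012, 0, 0, np.float64(0.033)]]
```

```bash
sed -i 's/round(-np.degrees(dy)\/n\/60,3)/round(float(-np.degrees(dy)\/n\/60),3)/' h.py; python3 -m handwheel '[[85,-0.24,-0.146,-0.012,0,0,0.033],[85,-0.246,-0.138,-0.012,0,0,0.033],[85,-0.25,-0.13,-0.012,0,0,0.033],[85,-0.255,-0.12,-0.012,0,0,0.033],[85,-0.26,-0.11,-0.012,0,0,0.033],[85,-0.263,-0.103,-0.012,0,0,0.033],[85,-0.266,-0.094,-0.012,0,0,0.033],[85,-0.27,-0.085,-0.012,0,0,0.033],[85,-0.272,-0.076,-0.012,0,0,0.033],[85,-0.274,-0.067,-0.012,0,0,0.033],[85,-0.276,-0.057,-0.012,0,0,0.033],[85,-0.278,-0.048,-0.012,0,0,0.033]]'; python3 -c "
from h import *
plan(.57,.18,.25,2.41,85)"
```

```text
time: 1.45
position: [0.5177, 0.2274, 0.2465]
eef_rot: [-3.141, 0.0, 2.465]
contact_force: [-0.3, 0.2, -0.6]
grip_width: 0.085
2 rows; at [0.5177 0.2274 0.2465] yaw 2.4649
[[85, -0.235, -0.014, -0.012, 0, 0, 0.026], [85, -0.235, -0.008, -0.012, 0, 0, 0.026]]
```

Very little lag. Finish and look.

```bash
python3 -m handwheel '[[85,-0.235,-0.014,-0.012,0,0,0.026],[85,-0.235,-0.01,-0.012,0,0,0.026],[85,0,0,0,0,0,0]]'
python3 - <<'E'
from h import *
c=cam("wrist");save(c,"pics/w1");print(bot.observe()["position"],bot.observe()["eef_rot"])
E
```

```text
time: 1.75
position: [0.5744, 0.1734, 0.25]
eef_rot: [3.142, 0.001, 2.402]
contact_force: [-0.3, -0.3, -0.9]
grip_width: 0.0851
[0.57305704 0.17452742 0.24984039] [-3.14108405e+00 -1.90878907e-05  2.40343849e+00]
```

View pics/w1.png

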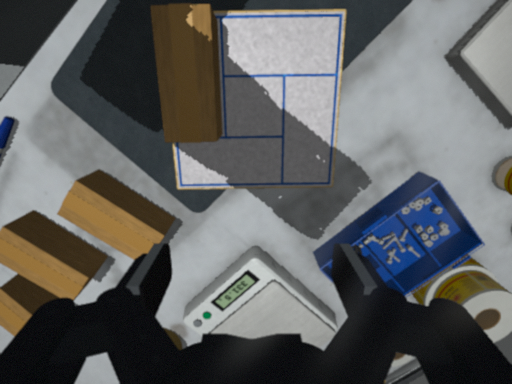

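Run:
```python
from h import *
crop("pics/w1.png",150,0,210,200,3,"pics/w1c.png")
```

```text
(no output)
```

View pics/w1c.png

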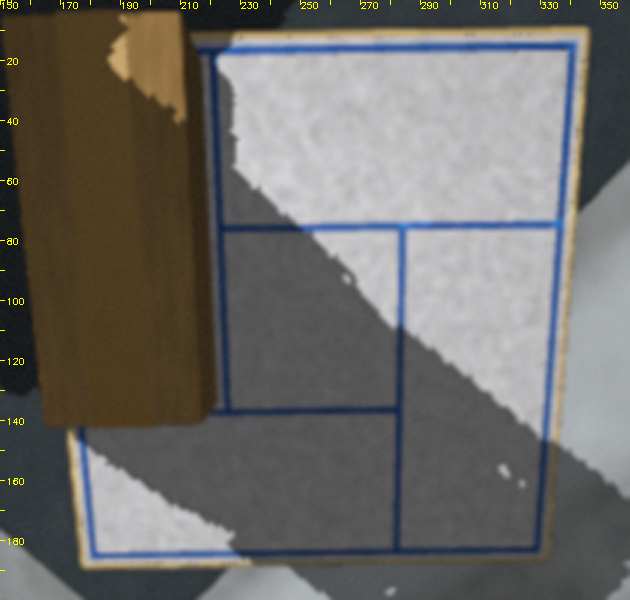

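```bash
cat >> h.py <<'E'
def fit(c,px,model,p0,free_z=True):
    """model(extra)-> local pts Nx2 ; params x,y,z,yaw,extra"""
    from scipy.optimize import least_squares
    def f(p):
        m=np.array(model(p[4]));cs,sn=np.cos(p[3]),np.sin(p[3])
        P=np.c_[p[0]+m[:,0]*cs-m[:,1]*sn,p[1]+m[:,0]*sn+m[:,1]*cs,np.full(len(m),p[2])]
        r=(proj(c,P)-px).ravel()
        return np.r_[r,[] if free_z else (p[2]-p0[2])*1e6]
    r=least_squares(f,p0,x_scale=[.01,.01,.01,.01,.01]);return r.x,r.fun[:2*len(px)].reshape(-1,2)
E
python3 - <<'E'
from h import *
c=load("pics/w1")
px=(np.array([(573,46),(540,550),(92,556),(402,226),(562,224),(397,551),(398,410),(222,228),(228,410),(213,50)])+.5)/3-.5+[150,0]
M=lambda L:[(-L,L),(L,L),(L,-L),(-.037,.037),(-.037,L),(L,.037),(.037,.037),(-.037,-.037),(.037,-.037),(-L,-.037)]
for fz in (1,0):
    p,r=fit(c,px,M,[.526,.22,.03,-.73,.1],fz);print(p.round(4));print(np.abs(r).max(),r.std())
E
```

```text
[ 0.5272  0.2217  0.0269 -0.7233  0.1018]
0.8104556684874069 0.33177272743189223
[ 0.5272  0.2218  0.03   -0.7242  0.1009]
0.8790201566357609 0.377876491603017
```

```bash
python3 -c "
from h import *
plan(.565,-.14,.24,3.14,85,v=.048)"
```

```text
7 rows; at [0.5731 0.1745 0.2498] yaw 2.4034
[[85, -0.196, -0.227, 0.009, 0, 0, -0.1], [85, -0.171, -0.246, 0.009, 0, 0, -0.1], [85, -0.144, -0.263, 0.01, 0, 0, -0.1], [85, -0.116, -0.276, 0.01, 0, 0, -0.1], [85, -0.086, -0.287, 0.01, 0, 0, -0.1], [85, -0.056, -0.294, 0.01, 0, 0, -0.1], [85, -0.024, -0.299, 0.01, 0, 0, -0.1]]
```

```bash
python3 -m handwheel '[[85,-0.196,-0.227,0.01,0,0,-0.1],[85,-0.17,-0.246,0.01,0,0,-0.1],[85,-0.144,-0.263,0.01,0,0,-0.1],[85,-0.116,-0.276,0.01,0,0,-0.1],[85,-0.086,-0.287,0.01,0,0,-0.1],[85,-0.056,-0.294,0.01,0,0,-0.1],[85,-0.024,-0.3,0.01,0,0,-0.1],[85,0,0,0,0,0,0]]'
python3 - <<'E'
from h import *
c=cam("wrist");save(c,"pics/w2")
E
```

```text
time: 2.6
position: [0.5644, -0.1427, 0.2382]
eef_rot: [3.14, -0.002, -3.103]
contact_force: [0.1, -0.2, 0.3]
grip_width: 0.0848
```

View pics/w2.png

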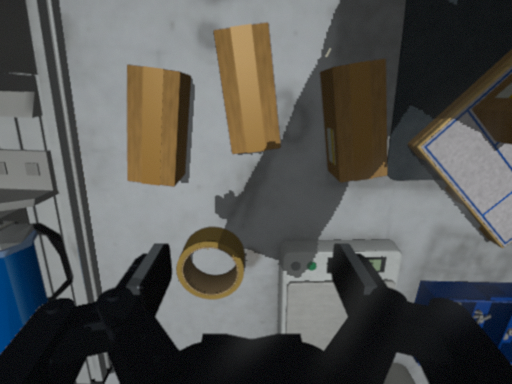

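Run:
```python
from h import *
crop("pics/w2.png",120,15,130,180,3,"pics/w2a.png")
crop("pics/w2.png",310,45,90,145,4,"pics/w2b.png")
```

```text
(no output)
```

View pics/w2a.png

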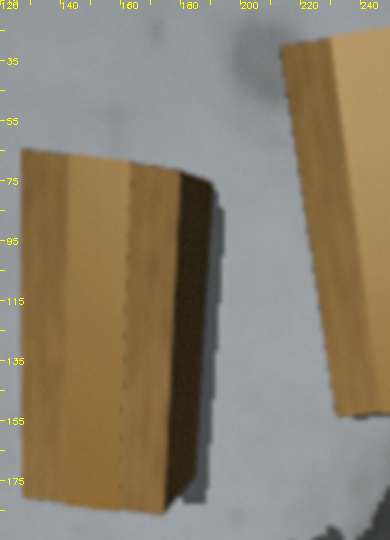

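View pics/w2b.png

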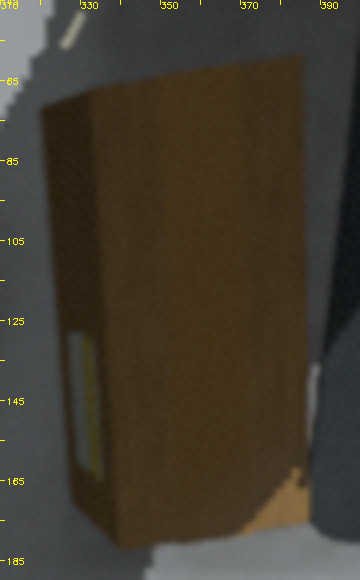

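Run:
```python
from h import *
c=load("pics/w2")
u=lambda l,x,y,k:(np.array(l)+.5)/k-.5+[x,y]
D={"A":(u([(93,88),(302,57),(308,522),(122,550)],310,45,4),[.509,-.019,.06,.2,0]),
"B":(np.array([(213.8,29.8),(268,24),(281,148),(232.5,153.5)]),[.48,-.148,.06,.17,0]),
"C":(u([(22,149),(182,170),(164,514),(22,497)],120,15,3),[.524,-.258,.06,-.09,0])}
M=lambda e:[(-.066,-.029),(-.066,.029),(.066,.029),(.066,-.029)]
for k,(p,p0) in D.items():
  for fz in(1,0):
    q,r=fit(c,p,M,p0,fz);print(k,q[:4].round(4),np.abs(r).max())
```

```text
A [ 0.509  -0.017   0.0536  0.195 ] 0.6395296000532653
A [ 0.5089 -0.0194  0.06    0.1965] 1.2459948520318562
B [ 0.48   -0.1478  0.0529  0.1669] 1.079555741269541
B [ 0.4804 -0.1477  0.06    0.167 ] 2.166091332138677
C [ 0.5242 -0.2584  0.0548 -0.0917] 0.14076009807399714
C [ 0.5238 -0.2567  0.06   -0.0928] 1.172436570055595
```

```bash
python3 -c "
from h import *
plan(.494,-.021,.12,3.3376,85,v=.048)"
```

```text
4 rows; at [ 0.5644 -0.1406  0.2383] yaw -3.1057
[[85, 0.11, 0.203, 0.198, 0, 0, -0.038], [85, 0.101, 0.207, 0.198, 0, 0, -0.038], [85, 0.093, 0.211, 0.198, 0, 0, -0.038], [85, 0.084, 0.215, 0.198, 0, 0, -0.038]]
```

```bash
python3 -m handwheel '[[85,0.11,0.203,0.198,0,0,-0.038],[85,0.1,0.207,0.198,0,0,-0.038],[85,0.093,0.21,0.198,0,0,-0.038],[85,0.084,0.215,0.198,0,0,-0.038],[85,0,0,0,0,0,0]]'; python3 -c "
from h import *
plan(.494,-.021,.037,3.3376,85,v=.03)"
```

```text
time: 3.15
position: [0.4899, -0.011, 0.1173]
eef_rot: [3.14, 0.0, -2.943]
contact_force: [-0.4, 0.1, -0.1]
grip_width: 0.0851
3 rows; at [ 0.4899 -0.011   0.1173] yaw -2.9425
[[85, -0.004, -0.024, 0.178, 0, 0, 0.001], [85, -0.005, -0.024, 0.178, 0, 0, 0.001], [85, -0.005, -0.024, 0.178, 0, 0, 0.001]]
```

```bash
python3 -m handwheel '[[85,-0.01,-0.06,0.05,0,0,0],[85,0,0,0,0,0,0]]'; python3 -c "
from h import *
plan(.494,-.021,.037,3.3376,85,v=.03)"
```

```text
time: 3.35
position: [0.4936, -0.0175, 0.11]
eef_rot: [3.14, 0.001, -2.94]
contact_force: [-0.5, -0.0, 0.7]
grip_width: 0.085
3 rows; at [ 0.4936 -0.0175  0.11  ] yaw -2.9397
[[85, 0.001, -0.008, 0.162, 0, 0, 0.002], [85, 0.001, -0.008, 0.162, 0, 0, 0.002], [85, 0.001, -0.008, 0.162, 0, 0, 0.002]]
```

```bash
python3 -m handwheel '[[85,0,-0.008,0.14,0,0,0.002],[85,0,-0.008,0.14,0,0,0.002],[85,0,-0.004,0.14,0,0,0.002],[85,0,0,0,0,0,0]]' 60; python3 -c "
from h import *
plan(.494,-.021,.037,3.3376,85,v=.03)"
```

```text
time: 3.75
position: [0.499, -0.0228, 0.0481]
eef_rot: [-3.14, 0.01, -2.952]
contact_force: [-0.3, -0.2, -0.1]
grip_width: 0.0848
1 rows; at [ 0.499  -0.0228  0.0481] yaw -2.9515
[[85, 0.031, 0.018, 0.074, 0, 0, -0.006]]
```

```bash
python3 -m handwheel '[[85,0.02,0.01,0.06,0,0,-0.005],[85,0,0,0,0,0,0],[85,0,0,0,0,0,0]]'; python3 -c "
from h import *
plan(.494,-.021,.037,3.3376,85,v=.03);print(bot.observe()['eef_rot'])"
```

```text
time: 4.05
position: [0.4973, -0.0229, 0.0406]
eef_rot: [-3.139, 0.013, -2.948]
contact_force: [0.6, 1.3, 0.3]
grip_width: 0.0852
1 rows; at [ 0.4973 -0.0229  0.0406] yaw -2.9478
[[85, 0.019, 0.017, 0.024, 0, 0, -0.002]]
[-3.13877745  0.01300885 -2.94776023]
```

```bash
python3 - <<'E'
s=open('h.py').read()
s=s.replace("*[round(float(a),3) for a in t],0,0,","*[round(float(a),3) for a in t],*tilt,")
s=s.replace("    rows=[]\n    for i in range(n):\n        Rc=","    rows=[]\n    tv=(R0.inv()*R.from_euler('xyz',[np.pi,0,y0])).as_rotvec()[:2];tilt=[round(float(np.degrees(a)/60/n),4) for a in tv]\n    for i in range(n):\n        Rc=")
open('h.py','w').write(s)
E
python3 -c "
from h import *
plan(.494,-.021,.037,3.3376,85,v=.03)"
```

```text
1 rows; at [ 0.4973 -0.0229  0.0406] yaw -2.9478
[[85, 0.019, 0.017, 0.024, -0.0027, 0.0124, -0.002]]
```

```bash
python3 -m handwheel '[[85,0.02,0.017,0.024,-0.003,0.012,-0.002],[85,0,0,0,0,0,0]]'; python3 -c "
from h import *
plan(.494,-.021,.037,3.3376,85,v=.03)"
```

```text
time: 4.25
position: [0.4942, -0.021, 0.0379]
eef_rot: [-3.141, 0.001, -2.946]
contact_force: [-0.1, -0.1, 0.8]
grip_width: 0.0851
1 rows; at [ 0.4942 -0.021   0.0379] yaw -2.9458
[[85, 0.001, 0.0, 0.006, -0.0002, 0.0012, -0.0]]
```

Good. Close on the carton.

```bash
python3 -m handwheel '[[50,0,0,0,0,0,0],[50,0,0,0,0,0,0],[50,0,0,0,0,0,0],[50,0,0,0,0,0,0],[50,0,0,0,0,0,0]]' 60; python3 -c "
from h import *
plan(.494,-.021,.157,3.3376,50,v=.03)"
```

```text
time: 4.75
position: [0.4944, -0.0208, 0.0389]
eef_rot: [-3.141, 0.002, -2.945]
contact_force: [-0.5, 0.6, -1.3]
grip_width: 0.0565
4 rows; at [ 0.4944 -0.0208  0.0389] yaw -2.9454
[[50, 0.0, -0.0, -0.197, -0.0001, 0.0005, 0.0], [50, 0.0, -0.0, -0.197, -0.0001, 0.0005, 0.0], [50, 0.0, -0.0, -0.197, -0.0001, 0.0005, 0.0], [50, 0.0, -0.0, -0.197, -0.0001, 0.0005, 0.0]]
```

```bash
python3 -m handwheel '[[50,0,0,-0.08,0,0,0],[50,0,0,-0.15,0,0,0],[50,0,0,-0.2,0,0,0],[50,0,0,-0.2,0,0,0],[50,0,0,-0.15,0,0,0],[50,0,0,0,0,0,0]]' 60
python3 - <<'E'
from h import *
Y=-.724;S=np.array([.527,.2215]);c,s=np.cos(Y),np.sin(Y)
g=.015
for n,l in (("1",(.069,-.032+g)),("2",(.032-g,.069)),("3",(-.069,.032-g))):
    print(n,(S+[c*l[0]-s*l[1],s*l[0]+c*l[1]]).round(4))
plan(.4866,.2799,.16,3.988,50,v=.045)
E
```

```text
time: 5.35
position: [0.4932, -0.0206, 0.1626]
eef_rot: [3.141, -0.0, -2.945]
contact_force: [0.7, 0.6, -1.5]
grip_width: 0.0565
1 [0.5674 0.1631]
2 [0.5854 0.2619]
3 [0.4866 0.2799]
7 rows; at [ 0.4932 -0.0206  0.1626] yaw -2.9453
[[50, -0.05, 0.282, 0.003, 0.0001, -0.0, -0.089], [50, -0.076, 0.276, 0.003, 0.0001, -0.0, -0.089], [50, -0.101, 0.268, 0.003, 0.0001, -0.0, -0.089], [50, -0.125, 0.257, 0.003, 0.0001, -0.0, -0.089], [50, -0.149, 0.245, 0.003, 0.0001, -0.0, -0.089], [50, -0.171, 0.23, 0.003, 0.0001, -0.0, -0.089], [50, -0.191, 0.213, 0.003, 0.0001, -0.0, -0.089]]
```

```bash
python3 -m handwheel '[[50,-0.05,0.28,0,0,0,-0.089],[50,-0.076,0.276,0,0,0,-0.089],[50,-0.1,0.268,0,0,0,-0.089],[50,-0.125,0.257,0,0,0,-0.089],[50,-0.149,0.245,0,0,0,-0.089],[50,-0.17,0.23,0,0,0,-0.089],[50,-0.13,0.15,0,0,0,-0.06],[50,0,0,0,0,0,0],[50,0,0,0,0,0,0]]'
python3 - <<'E'
from h import *
plan(.4866,.2799,.14,3.988,50,v=.03)
E
```

```text
time: 6.25
position: [0.481, 0.2758, 0.1585]
eef_rot: [3.14, -0.005, -2.301]
contact_force: [-0.6, -0.1, -1.4]
grip_width: 0.0563
1 rows; at [0.481  0.2758 0.1585] yaw -2.301
[[50, -0.046, -0.01, 0.123, 0.0019, -0.0046, -0.006]]
```

```bash
python3 -m handwheel '[[50,-0.045,-0.01,0.1,0.002,-0.005,-0.006],[50,0,0,0.03,0,0,0],[50,0,0,0,0,0,0]]'
python3 - <<'E'
from h import *
plan(.4866,.2799,.11,3.988,50,v=.03)
c=cam("wrist");save(c,"pics/w3")
c=cam("top");save(c,"pics/t3");crop("pics/t3.png",115,145,140,130,5,"pics/t3c.png")
E
```

```text
time: 6.55
position: [0.4861, 0.2776, 0.1378]
eef_rot: [3.141, -0.002, -2.298]
contact_force: [-0.3, -0.1, -1.5]
grip_width: 0.0561
1 rows; at [0.4861 0.2776 0.1378] yaw -2.2981
[[50, -0.014, 0.008, 0.185, 0.0006, -0.0016, -0.003]]
```

View pics/w3.png

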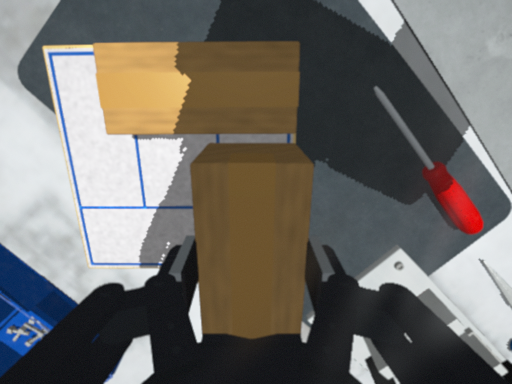

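```bash
python3 -m handwheel '[[50,-0.014,0.008,0.1,0,-0.001,-0.003],[50,0,0.004,0.12,0,0,0],[50,0,0,0.08,0,0,0],[50,0,0,0,0,0,0]]'
python3 - <<'E'
from h import *
plan(.4866,.2799,.07,3.988,50,v=.03)
E
```

```text
time: 7.05
position: [0.4876, 0.2793, 0.0946]
eef_rot: [-3.14, 0.004, -2.298]
contact_force: [-0.0, 0.9, -2.0]
grip_width: 0.056
1 rows; at [0.4876 0.2793 0.0946] yaw -2.2978
[[50, 0.002, 0.008, 0.164, -0.0013, 0.0035, -0.003]]
```

```bash
python3 -m handwheel '[[50,0.002,0.008,0.06,-0.001,0.003,-0.003],[50,0,0,0.06,0,0,0],[50,0,0,0.02,0,0.003,0],[50,0,0,0,0,0,0]]'
python3 - <<'E'
from h import *
plan(.4866,.2799,.07,3.988,50,v=.03)
E
```

```text
time: 7.45
position: [0.4873, 0.2799, 0.0734]
eef_rot: [-3.14, -0.001, -2.295]
contact_force: [-0.1, -0.2, -0.7]
grip_width: 0.0561
1 rows; at [0.4873 0.2799 0.0734] yaw -2.2949
[[50, 0.003, 0.003, 0.023, -0.0011, -0.0014, 0.0]]
```

```bash
python3 -m handwheel '[[50,0.003,0.003,0.022,-0.001,-0.001,0],[50,0,0,0,0,0,0],[50,0,0,0,0,0,0]]'
python3 - <<'E'
from h import *
plan(.4866,.2799,.0689,3.988,50,v=.03)
E
```

```text
time: 7.75
position: [0.4868, 0.2801, 0.0703]
eef_rot: [-3.141, 0.0, -2.295]
contact_force: [-0.7, -0.8, -2.0]
grip_width: 0.0565
1 rows; at [0.4868 0.2801 0.0703] yaw -2.2948
[[50, 0.002, 0.0, 0.009, -0.0003, 0.0003, 0.0]]
```

```bash
python3 -m handwheel '[[50,0,0,0.01,0,0,0],[50,0,0,0,0,0,0]]';python3 -m handwheel '[[70,0,0,0,0,0,0],[70,0,0,0,0,0,0],[70,0,0,0,0,0,0],[70,0,0,0,0,0,0]]'
python3 - <<'E'
from h import *
c=cam("wrist");save(c,"pics/w4")
E
```

```text
time: 7.95
position: [0.487, 0.2802, 0.0691]
eef_rot: [-3.141, 0.001, -2.295]
contact_force: [0.3, 0.5, -1.3]
grip_width: 0.0562
time: 8.35
position: [0.4874, 0.2804, 0.0697]
eef_rot: [-3.14, 0.002, -2.295]
contact_force: [0.4, 0.4, 1.0]
grip_width: 0.0701
```

View pics/w4.png

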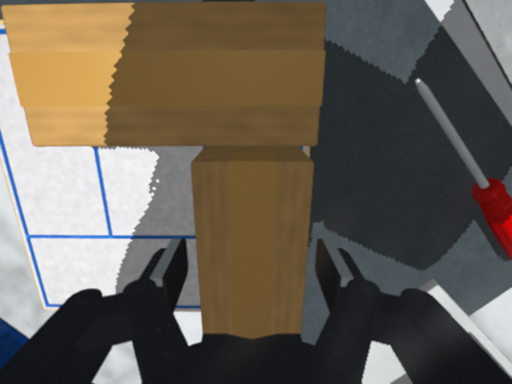

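```bash
python3 -m handwheel '[[70,0,0,-0.1,0,0,0],[70,0,0,-0.2,0,0,0],[70,0,0,-0.3,0,0,0],[78,0,0,-0.25,0,0,0]]'
python3 - <<'E'
from h import *
plan(.4652,-.1505,.16,3.309,85,v=.048,w=8)
c=cam("top");save(c,"pics/t4");crop("pics/t4.png",115,145,140,130,5,"pics/t4c.png")
E
```

```text
time: 8.8
position: [0.4853, 0.2793, 0.1962]
eef_rot: [3.138, -0.007, -2.295]
contact_force: [-0.0, -0.1, -0.4]
grip_width: 0.0779
9 rows; at [0.4853 0.2793 0.1962] yaw -2.2951
[[85, 0.248, -0.2, 0.028, 0.0003, -0.0008, 0.072], [85, 0.232, -0.218, 0.028, 0.0003, -0.0008, 0.072], [85, 0.215, -0.235, 0.028, 0.0003, -0.0008, 0.072], [85, 0.197, -0.251, 0.027, 0.0003, -0.0008, 0.072], [85, 0.178, -0.265, 0.027, 0.0003, -0.0008, 0.072], [85, 0.157, -0.277, 0.027, 0.0003, -0.0008, 0.072], [85, 0.136, -0.288, 0.027, 0.0003, -0.0008, 0.072], [85, 0.114, -0.298, 0.027, 0.0003, -0.0008, 0.072], [85, 0.091, -0.306, 0.026, 0.0003, -0.0008, 0.072]]
```

View pics/t4c.png

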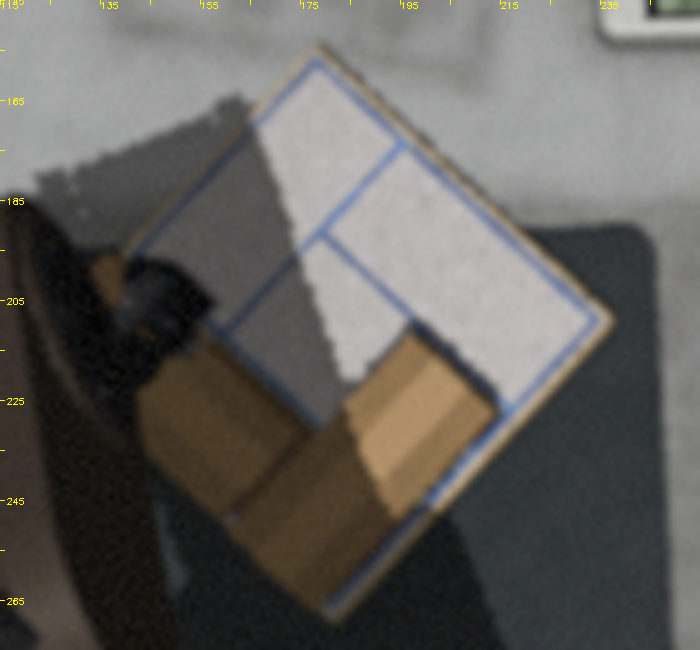

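```bash
python3 -m handwheel '[[85,0.248,-0.2,0.028,0,-0.001,0.072],[85,0.23,-0.218,0.028,0,-0.001,0.072],[85,0.215,-0.235,0.028,0,-0.001,0.072],[85,0.197,-0.25,0.028,0,-0.001,0.072],[85,0.178,-0.265,0.028,0,-0.001,0.072],[85,0.157,-0.277,0.028,0,-0.001,0.072],[85,0.136,-0.288,0.028,0,-0.001,0.072],[85,0.114,-0.298,0.028,0,-0.001,0.072],[85,0.06,-0.2,0.026,0,-0.001,0.045],[85,0,0,0,0,0,0],[85,0,0,0,0,0,0]]'
python3 - <<'E'
from h import *
plan(.4652,-.1505,.11,3.309,85,v=.048,w=8)
E
```

```text
time: 9.95
position: [0.4654, -0.1467, 0.1635]
eef_rot: [3.139, 0.021, -2.969]
contact_force: [1.0, -0.1, 0.1]
grip_width: 0.0852
2 rows; at [ 0.4654 -0.1467  0.1635] yaw -2.9693
[[85, 0.007, -0.013, 0.178, 0.0014, 0.0102, 0.002], [85, 0.006, -0.013, 0.178, 0.0014, 0.0102, 0.002]]
```

```bash
python3 -m handwheel '[[85,0.007,-0.013,0.15,0.001,0.01,0.002],[85,0.006,-0.013,0.17,0.001,0.008,0.002],[85,0,0,0.1,0,0,0],[85,0,0,0,0,0,0],[85,0,0,0,0,0,0]]'
python3 - <<'E'
from h import *
plan(.4652,-.1505,.038,3.309,85,v=.048,w=8)
c=cam("wrist");save(c,"pics/w5")
E
```

```text
time: 10.45
position: [0.4661, -0.1464, 0.1]
eef_rot: [-3.141, 0.004, -2.966]
contact_force: [-0.1, -0.4, 0.3]
grip_width: 0.0852
2 rows; at [ 0.4661 -0.1464  0.1   ] yaw -2.9657
[[85, 0.006, -0.013, 0.207, -0.0003, 0.002, 0.004], [85, 0.006, -0.013, 0.207, -0.0003, 0.002, 0.004]]
```

View pics/w5.png

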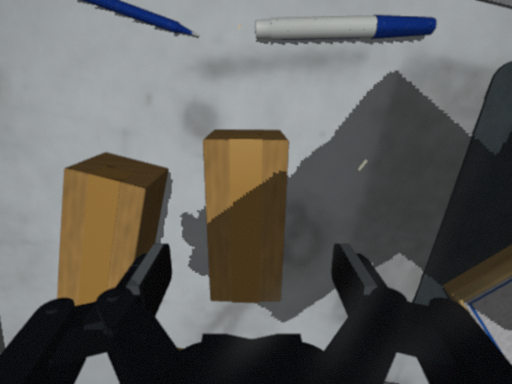

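```bash
python3 -m handwheel '[[85,0.012,-0.026,0.1,0,0.002,0.004],[85,0,0,0.13,0,0,0.004],[85,0,0,0.1,0,0,0],[85,0,0,0,0,0,0]]'
python3 - <<'E'
from h import *
plan(.4652,-.1505,.038,3.309,85,v=.048,w=8)
E
```

```text
time: 10.9
position: [0.4677, -0.15, 0.0537]
eef_rot: [-3.136, 0.009, -2.971]
contact_force: [0.3, -0.1, -0.2]
grip_width: 0.0853
1 rows; at [ 0.4677 -0.15    0.0537] yaw -2.9713
[[85, 0.018, 0.0, 0.104, -0.0051, 0.0085, 0.003]]
```

```bash
python3 -m handwheel '[[85,0.018,0,0.07,-0.005,0.008,0.003],[85,0.005,0,0.03,0,0.003,0],[85,0,0,0,0,0,0]]'
python3 - <<'E'
from h import *
plan(.4652,-.1505,.038,3.309,85,v=.048,w=8)
E
```

```text
time: 11.2
position: [0.4652, -0.1507, 0.0399]
eef_rot: [-3.14, -0.001, -2.974]
contact_force: [-0.4, -0.3, -0.2]
grip_width: 0.0854
1 rows; at [ 0.4652 -0.1507  0.0399] yaw -2.9738
[[85, -0.0, 0.001, 0.013, -0.0014, -0.0009, 0.0]]
```

```bash
python3 -m handwheel '[[50,0,0,0.01,-0.001,-0.001,0],[50,0,0,0,0,0,0],[50,0,0,0,0,0,0],[50,0,0,0,0,0,0],[50,0,0,0,0,0,0]]' 60; python3 -c "
from h import *
print(bot.observe()['position'])"; python3 -m handwheel '[[50,0,0,-0.08,0,0,0],[50,0,0,-0.15,0,0,0],[50,0,0,-0.2,0,0,0],[50,0,0,-0.2,0,0,0],[50,0,0,-0.15,0,0,0],[50,0,0,0,0,0,0]]' 60
python3 - <<'E'
from h import *
plan(.5854,.2619,.175,2.4176,50,v=.045)
E
```

```text
time: 11.7
position: [0.4655, -0.1509, 0.0396]
eef_rot: [-3.14, 0.002, -2.974]
contact_force: [-0.2, 0.3, -2.9]
grip_width: 0.0562
[ 0.46549611 -0.15089968  0.03963614]
time: 12.3
position: [0.4646, -0.1504, 0.1637]
eef_rot: [-3.141, -0.0, -2.974]
contact_force: [-0.1, 0.4, -2.4]
grip_width: 0.0562
10 rows; at [ 0.4646 -0.1504  0.1637] yaw -2.9738
[[50, -0.125, 0.258, -0.008, -0.0, -0.0, 0.085], [50, -0.102, 0.268, -0.008, -0.0, -0.0, 0.085], [50, -0.078, 0.276, -0.008, -0.0, -0.0, 0.085], [50, -0.053, 0.282, -0.008, -0.0, -0.0, 0.085], [50, -0.028, 0.285, -0.008, -0.0, -0.0, 0.085], [50, -0.002, 0.286, -0.008, -0.0, -0.0, 0.085], [50, 0.024, 0.285, -0.008, -0.0, -0.0, 0.085], [50, 0.049, 0.282, -0.008, -0.0, -0.0, 0.085], [50, 0.074, 0.277, -0.008, -0.0, -0.0, 0.085], [50, 0.098, 0.269, -0.008, -0.0, -0.0, 0.085]]
```

```bash
python3 -m handwheel '[[50,-0.125,0.258,-0.01,0,0,0.085],[50,-0.1,0.268,-0.01,0,0,0.085],[50,-0.078,0.276,-0.01,0,0,0.085],[50,-0.053,0.28,-0.01,0,0,0.085],[50,-0.028,0.285,-0.01,0,0,0.085],[50,0,0.286,-0.01,0,0,0.085],[50,0.024,0.285,-0.01,0,0,0.085],[50,0.049,0.28,-0.01,0,0,0.085],[50,0.074,0.277,-0.01,0,0,0.085],[50,0.07,0.18,-0.01,0,0,0.055],[50,0,0,0,0,0,0],[50,0,0,0,0,0,0]]'
python3 - <<'E'
from h import *
plan(.5854,.2619,.14,2.4176,50,v=.045)
E
```

```text
time: 13.5
position: [0.5854, 0.2621, 0.1716]
eef_rot: [-3.134, -0.005, 2.412]
contact_force: [0.0, -0.5, -1.1]
grip_width: 0.0559
1 rows; at [0.5854 0.2621 0.1716] yaw 2.4121
[[50, -0.002, 0.001, 0.21, -0.0076, -0.0047, -0.005]]
```

```bash
python3 -m handwheel '[[50,0,0,0.1,-0.007,-0.005,-0.005],[50,0,0,0.12,0,0,0],[50,0,0,0.05,0,0,0],[50,0,0,0,0,0,0]]'
python3 - <<'E'
from h import *
plan(.5854,.2619,.1,2.4176,50,v=.045)
c=cam("wrist");save(c,"pics/w6")
E
```

```text
time: 13.9
position: [0.584, 0.2588, 0.1287]
eef_rot: [-3.139, -0.001, 2.417]
contact_force: [0.2, 0.4, -1.4]
grip_width: 0.0558
1 rows; at [0.584  0.2588 0.1287] yaw 2.4175
[[50, 0.007, 0.022, 0.191, -0.0029, -0.0007, -0.0]]
```

View pics/w6.png

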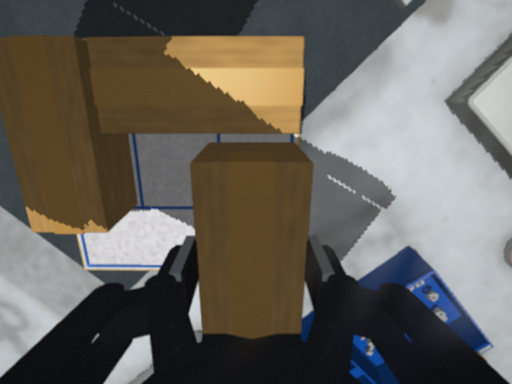

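Run:
```python
from h import *
crop("pics/w6.png",70,25,250,130,3,"pics/w6c.png")
```

```text
(no output)
```

View pics/w6c.png

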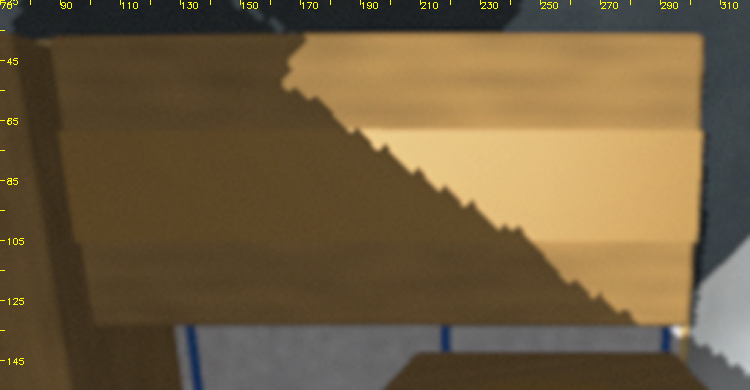

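Run:
```python
from h import *
c=load("pics/w6")
p=(np.array([(50,36),(702,34),(690,324),(95,324)])+.5)/3-.5+[70,25]
M=lambda e:[(-.066,.029),(.066,.029),(.066,-.029),(-.066,-.029)]
for fz in (1,0):
    q,r=fit(c,p,M,[.497,.291,.09,.847,0],fz)
    d=q[:2]-[.527,.2215];a=-.724
    print(q[:4].round(4),np.abs(r).max(),"slab",np.cos(a)*d[0]+np.sin(a)*d[1],-np.sin(a)*d[0]+np.cos(a)*d[1])
```

```text
[0.4966 0.2908 0.0863 0.8474] 0.5806931274256044 slab -0.06869442462611128 0.031726047156081724
[0.4972 0.291  0.09   0.8481] 2.488050530403598 slab -0.06836027832853764 0.03236093701616124
```

```bash
python3 -m handwheel '[[50,0.007,0.022,0.08,-0.003,-0.001,0],[50,0,0,0.1,0,0,0],[50,0,0,0.07,0,0,0],[50,0,0,0,0,0,0]]'
python3 - <<'E'
from h import *
plan(.5854,.2619,.0705,2.4176,50,v=.045)
E
```

```text
time: 14.35
position: [0.5864, 0.2617, 0.09]
eef_rot: [3.139, 0.002, 2.417]
contact_force: [-0.8, -1.5, -2.3]
grip_width: 0.0562
1 rows; at [0.5864 0.2617 0.09  ] yaw 2.4168
[[50, 0.006, -0.004, 0.13, 0.0025, 0.0016, -0.001]]
```

```bash
python3 -m handwheel '[[50,0.006,-0.004,0.06,0.002,0.002,-0.001],[50,0,0,0.05,0,0,0],[50,0,0,0.02,0,0,0],[50,0,0,0,0,0,0]]'
python3 - <<'E'
from h import *
plan(.5854,.2619,.0696,2.4176,50,v=.045)
E
```

```text
time: 14.75
position: [0.5855, 0.2622, 0.0695]
eef_rot: [3.141, -0.0, 2.418]
contact_force: [-1.5, -0.1, 5.9]
grip_width: 0.0564
1 rows; at [0.5855 0.2622 0.0695] yaw 2.4183
[[50, -0.001, -0.002, -0.001, 0.0009, -0.0002, 0.001]]
```

Touching (force +6 N), on position. Release and rise.

```bash
python3 -m handwheel '[[70,0,0,0,0,0,0],[70,0,0,0,0,0,0],[70,0,0,0,0,0,0],[70,0,0,-0.02,0,0,0],[70,0,0,-0.1,0,0,0],[70,0,0,-0.2,0,0,0],[70,0,0,-0.3,0,0,0],[78,0,0,-0.25,0,0,0]]'
python3 - <<'E'
from h import *
plan(.539,-.2589,.16,3.05,85,v=.048,w=8)
E
```

```text
time: 15.55
position: [0.5842, 0.2616, 0.203]
eef_rot: [-3.137, -0.003, 2.418]
contact_force: [0.3, -0.4, 0.1]
grip_width: 0.0783
11 rows; at [0.5842 0.2616 0.203 ] yaw 2.4183
[[85, -0.188, -0.254, 0.027, -0.0004, -0.0003, -0.055], [85, -0.173, -0.265, 0.027, -0.0004, -0.0003, -0.055], [85, -0.158, -0.274, 0.027, -0.0004, -0.0003, -0.055], [85, -0.142, -0.283, 0.027, -0.0004, -0.0003, -0.055], [85, -0.125, -0.291, 0.027, -0.0004, -0.0003, -0.055], [85, -0.109, -0.297, 0.027, -0.0004, -0.0003, -0.055], [85, -0.091, -0.303, 0.027, -0.0004, -0.0003, -0.055], [85, -0.074, -0.308, 0.027, -0.0004, -0.0003, -0.055], [85, -0.056, -0.312, 0.027, -0.0004, -0.0003, -0.055], [85, -0.038, -0.314, 0.027, -0.0004, -0.0003, -0.055], [85, -0.02, -0.316, 0.027, -0.0004, -0.0003, -0.055]]
```

```bash
python3 -m handwheel '[[85,-0.188,-0.254,0.027,0,0,-0.055],[85,-0.173,-0.265,0.027,0,0,-0.055],[85,-0.158,-0.274,0.027,0,0,-0.055],[85,-0.142,-0.283,0.027,0,0,-0.055],[85,-0.125,-0.29,0.027,0,0,-0.055],[85,-0.109,-0.297,0.027,0,0,-0.055],[85,-0.09,-0.303,0.027,0,0,-0.055],[85,-0.074,-0.308,0.027,0,0,-0.055],[85,-0.056,-0.31,0.027,0,0,-0.055],[85,-0.038,-0.3,0.027,0,0,-0.055],[85,-0.01,-0.2,0.02,0,0,-0.04],[85,0,0,0,0,0,0]]'; python3 -m handwheel '[[85,0,0,0,0,0,0]]'
python3 - <<'E'
from h import *
plan(.539,-.2589,.11,3.05,85,v=.048,w=8)
E
```

```text
time: 16.75
position: [0.5491, -0.2571, 0.1806]
eef_rot: [3.141, 0.025, 3.066]
contact_force: [0.2, 0.7, 0.7]
grip_width: 0.0849
time: 16.85
position: [0.5489, -0.2575, 0.1814]
eef_rot: [3.142, 0.025, 3.065]
contact_force: [0.1, 0.3, 0.3]
grip_width: 0.0852
2 rows; at [ 0.5489 -0.2575  0.1814] yaw 3.0645
[[85, 0.039, -0.007, 0.237, 0.0, 0.0121, 0.007], [85, 0.039, -0.008, 0.237, 0.0, 0.0121, 0.007]]
```

```bash
python3 -m handwheel '[[85,0.036,-0.008,0.15,0,0.012,0.007],[85,0.036,-0.008,0.17,0,0.012,0.007],[85,0,0,0.1,0,0,0],[85,0,0,0,0,0,0]]'
python3 - <<'E'
from h import *
plan(.539,-.2589,.04,3.05,85,v=.048,w=8)
c=cam("wrist");save(c,"pics/w7")
E
```

```text
time: 17.25
position: [0.5402, -0.2551, 0.1206]
eef_rot: [-3.14, 0.004, 3.051]
contact_force: [-0.5, 0.4, 0.8]
grip_width: 0.0849
2 rows; at [ 0.5402 -0.2551  0.1206] yaw 3.0505
[[85, 0.004, -0.013, 0.269, -0.0008, 0.0018, 0.0], [85, 0.004, -0.013, 0.269, -0.0008, 0.0018, 0.0]]
```

View pics/w7.png

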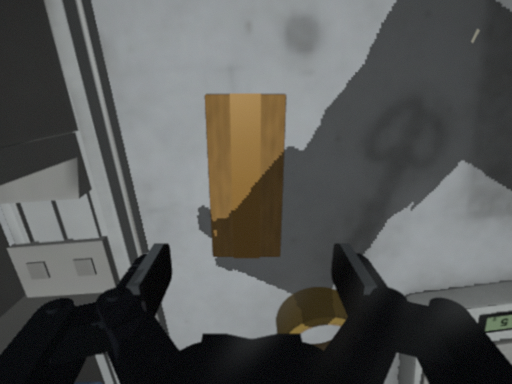

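```bash
python3 -m handwheel '[[85,0.004,-0.026,0.13,0,0.002,0],[85,0,0,0.16,0,0,0],[85,0,0,0.12,0,0,0],[85,0,0,0,0,0,0]]'
python3 - <<'E'
from h import *
print(onz(load("pics/w7"),[(312,288)],.048))
plan(.539,-.2589,.0395,3.05,85,v=.048,w=8)
E
```

```text
time: 17.7
position: [0.5434, -0.2575, 0.065]
eef_rot: [-3.136, 0.011, 3.054]
contact_force: [0.3, -0.2, -0.2]
grip_width: 0.0849
[[ 0.63444841 -0.20636047  0.048     ]]
1 rows; at [ 0.5434 -0.2575  0.065 ] yaw 3.0536
[[85, 0.03, -0.011, 0.17, -0.0056, 0.0103, 0.003]]
```

```bash
python3 -m handwheel '[[85,0.03,-0.011,0.08,-0.005,0.01,0.003],[85,0.005,0,0.07,0,0.003,0],[85,0,0,0.025,0,0,0],[85,0,0,0,0,0,0]]'
python3 - <<'E'
from h import *
plan(.539,-.2589,.0395,3.05,85,v=.048,w=8)
E
```

```text
time: 18.1
position: [0.5395, -0.2588, 0.0407]
eef_rot: [-3.139, 0.0, 3.051]
contact_force: [0.0, 0.3, 0.8]
grip_width: 0.0849
1 rows; at [ 0.5395 -0.2588  0.0407] yaw 3.0511
[[85, 0.003, -0.001, 0.008, -0.0022, 0.0003, 0.001]]
```

```bash
python3 -m handwheel '[[50,0.003,0,0.008,-0.002,0,0.001],[50,0,0,0,0,0,0],[50,0,0,0,0,0,0],[50,0,0,0,0,0,0],[50,0,0,0,0,0,0]]' 60;  python3 -m handwheel '[[50,0,0,-0.08,0,0,0],[50,0,0,-0.15,0,0,0],[50,0,0,-0.2,0,0,0],[50,0,0,-0.2,0,0,0],[50,0,0,-0.17,0,0,0],[50,0,0,0,0,0,0]]' 60
python3 - <<'E'
from h import *
plan(.5674,.1631,.175,3.988,50,v=.045)
E
```

```text
time: 18.6
position: [0.5394, -0.259, 0.0406]
eef_rot: [-3.141, 0.002, 3.05]
contact_force: [0.2, 0.2, -3.0]
grip_width: 0.056
time: 19.2
position: [0.5384, -0.2585, 0.1669]
eef_rot: [3.141, -0.001, 3.05]
contact_force: [0.5, -0.5, -4.3]
grip_width: 0.0564
10 rows; at [ 0.5384 -0.2585  0.1669] yaw 3.0497
[[50, 0.007, 0.282, -0.005, 0.0, -0.0001, -0.09], [50, -0.02, 0.281, -0.005, 0.0, -0.0001, -0.09], [50, -0.046, 0.278, -0.005, 0.0, -0.0001, -0.09], [50, -0.072, 0.272, -0.005, 0.0, -0.0001, -0.09], [50, -0.097, 0.264, -0.005, 0.0, -0.0001, -0.09], [50, -0.121, 0.254, -0.005, 0.0, -0.0001, -0.09], [50, -0.145, 0.242, -0.005, 0.0, -0.0001, -0.09], [50, -0.167, 0.227, -0.005, 0.0, -0.0001, -0.09], [50, -0.187, 0.21, -0.005, 0.0, -0.0001, -0.09], [50, -0.206, 0.192, -0.005, 0.0, -0.0001, -0.09]]
```

```bash
python3 -m handwheel '[[50,0.007,0.28,-0.005,0,0,-0.09],[50,-0.02,0.28,-0.005,0,0,-0.09],[50,-0.046,0.278,-0.005,0,0,-0.09],[50,-0.07,0.272,-0.005,0,0,-0.09],[50,-0.097,0.264,-0.005,0,0,-0.09],[50,-0.12,0.254,-0.005,0,0,-0.09],[50,-0.145,0.242,-0.005,0,0,-0.09],[50,-0.167,0.227,-0.005,0,0,-0.09],[50,-0.187,0.21,-0.005,0,0,-0.09],[50,-0.14,0.13,-0.005,0,0,-0.06],[50,0,0,0,0,0,0],[50,0,0,0,0,0,0]]'
python3 - <<'E'
from h import *
plan(.5674,.1631,.14,3.988,50,v=.045)
c=cam("wrist");save(c,"pics/w8")
E
```

```text
time: 20.4
position: [0.5552, 0.1643, 0.1652]
eef_rot: [3.133, -0.008, -2.287]
contact_force: [0.2, -0.4, -3.6]
grip_width: 0.0562
1 rows; at [0.5552 0.1643 0.1652] yaw -2.2871
[[50, -0.049, -0.068, 0.167, 0.0082, -0.0073, 0.008]]
```

View pics/w8.png

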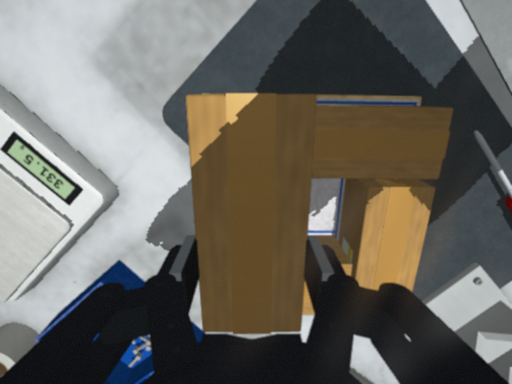

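```bash
python3 -m handwheel '[[50,-0.049,-0.068,0.05,0.008,-0.007,0.008],[50,0,0,0.06,0,0,0],[50,0,0,0.05,0,0,0],[50,0,0,0,0,0,0],[50,0,0,0,0,0,0]]'
python3 - <<'E'
from h import *
plan(.5674,.1631,.105,3.988,50,v=.045)
E
```

```text
time: 20.95
position: [0.5688, 0.1589, 0.1374]
eef_rot: [3.141, -0.002, -2.303]
contact_force: [-0.8, -0.2, -2.5]
grip_width: 0.0563
1 rows; at [0.5688 0.1589 0.1374] yaw -2.3033
[[50, -0.015, 0.025, 0.216, 0.0009, -0.0017, -0.008]]
```

```bash
python3 -m handwheel '[[50,-0.015,0.025,0.03,0,-0.002,-0.007],[50,0,0,0.1,0,0,0],[50,0,0,0.07,0,0,0],[50,0,0,0,0,0,0]]'
python3 - <<'E'
from h import *
plan(.5674,.1631,.105,3.988,50,v=.045)
E
```

```text
time: 21.35
position: [0.5675, 0.1637, 0.1067]
eef_rot: [3.142, 0.002, -2.295]
contact_force: [0.0, 0.1, -3.9]
grip_width: 0.0562
1 rows; at [0.5675 0.1637 0.1067] yaw -2.2953
[[50, 0.003, -0.002, 0.011, 0.0001, 0.0018, -0.0]]
```

```bash
python3 -m handwheel '[[50,0.003,-0.002,0.07,0,0.002,0],[50,0,0,0.09,0,0,0],[50,0,0,0.04,0,0,0],[50,0,0,0,0,0,0]]'
python3 - <<'E'
from h import *
plan(.5674,.1631,.0706,3.988,50,v=.045)
E
```

```text
time: 21.75
position: [0.5676, 0.1634, 0.0746]
eef_rot: [-3.141, 0.0, -2.295]
contact_force: [-1.0, -0.4, -3.4]
grip_width: 0.0561
1 rows; at [0.5676 0.1634 0.0746] yaw -2.2949
[[50, 0.003, -0.0, 0.027, -0.0004, 0.0003, 0.0]]
```

```bash
python3 -m handwheel '[[50,0.002,0,0.028,0,0,0],[50,0,0,0.005,0,0,0],[50,0,0,0,0,0,0]]'
python3 - <<'E'
from h import *
plan(.5674,.1631,.0706,3.988,50,v=.045)
E
```

```text
time: 22.05
position: [0.5679, 0.1633, 0.0708]
eef_rot: [-3.14, 0.002, -2.295]
contact_force: [0.8, 0.5, -3.4]
grip_width: 0.0561
1 rows; at [0.5679 0.1633 0.0708] yaw -2.2948
[[50, 0.003, 0.002, 0.002, -0.0013, 0.0015, 0.0]]
```

```bash
python3 -m handwheel '[[50,0.002,0,0.008,-0.001,0.001,0],[50,0,0,0,0,0,0]]'; python3 -m handwheel '[[70,0,0,0,0,0,0],[70,0,0,0,0,0,0],[70,0,0,0,0,0,0],[70,0,0,-0.02,0,0,0],[70,0,0,-0.1,0,0,0],[70,0,0,-0.2,0,0,0],[70,0,0,-0.3,0,0,0],[78,0.1,0,-0.25,0,0,0]]'
python3 - <<'E'
from h import *
plan(.60,.05,.26,2.418,85,v=.045)
E
```

```text
time: 22.25
position: [0.5682, 0.1632, 0.0707]
eef_rot: [-3.14, 0.002, -2.295]
contact_force: [0.4, 0.5, -2.5]
grip_width: 0.0562
time: 23.05
position: [0.5571, 0.152, 0.201]
eef_rot: [3.138, -0.004, -2.294]
contact_force: [-0.4, 0.6, -0.1]
grip_width: 0.0777
12 rows; at [0.5571 0.152  0.201 ] yaw -2.2943
[[85, 0.027, -0.055, -0.033, 0.0003, -0.0003, 0.125], [85, 0.019, -0.058, -0.033, 0.0003, -0.0003, 0.125], [85, 0.012, -0.06, -0.033, 0.0003, -0.0003, 0.125], [85, 0.004, -0.061, -0.033, 0.0003, -0.0003, 0.125], [85, -0.004, -0.061, -0.033, 0.0003, -0.0003, 0.125], [85, -0.012, -0.06, -0.033, 0.0003, -0.0003, 0.125], [85, -0.02, -0.058, -0.033, 0.0003, -0.0003, 0.125], [85, -0.028, -0.055, -0.033, 0.0003, -0.0003, 0.125], [85, -0.034, -0.051, -0.033, 0.0003, -0.0003, 0.125], [85, -0.041, -0.046, -0.033, 0.0003, -0.0003, 0.125], [85, -0.046, -0.04, -0.033, 0.0003, -0.0003, 0.125], [85, -0.051, -0.034, -0.033, 0.0003, -0.0003, 0.125]]
```

```bash
python3 -c "
from h import *
plan(.57,.27,.28,3.988,85,v=.048)"
```

```text
3 rows; at [0.5571 0.152  0.201 ] yaw -2.2943
[[85, -0.215, 0.153, -0.176, 0.0012, -0.0013, 0.0], [85, -0.215, 0.153, -0.176, 0.0012, -0.0013, 0.0], [85, -0.215, 0.153, -0.176, 0.0012, -0.0013, 0.0]]
```

```bash
python3 -m handwheel '[[85,-0.215,0.153,-0.176,0,0,0],[85,-0.215,0.153,-0.176,0,0,0],[85,-0.215,0.153,-0.176,0,0,0],[85,0,0,0,0,0,0],[85,0,0,0,0,0,0]]'
python3 - <<'E'
from h import *
c=cam("wrist");save(c,"pics/w9");save(cam("scene"),"pics/s9")
crop("pics/w9.png",140,0,240,200,3,"pics/w9c.png")
crop("pics/s9.png",130,130,120,100,6,"pics/s9c.png")
E
```

```text
time: 23.55
position: [0.5704, 0.2724, 0.2911]
eef_rot: [-3.14, 0.004, -2.298]
contact_force: [0.1, 0.4, -0.8]
grip_width: 0.0844
```

View pics/w9.png

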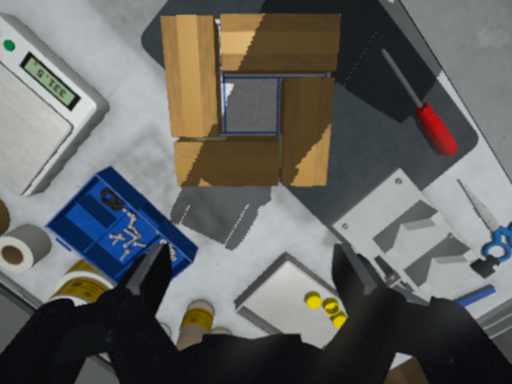

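View pics/w9c.png

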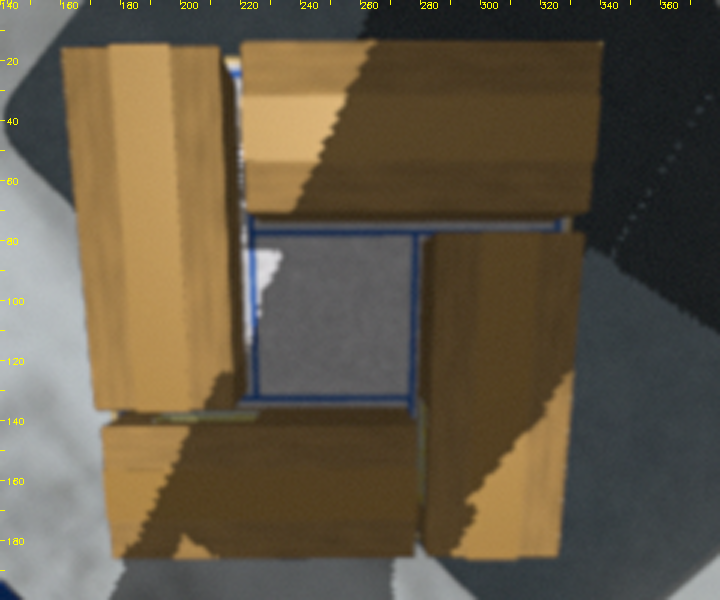

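View pics/s9c.png

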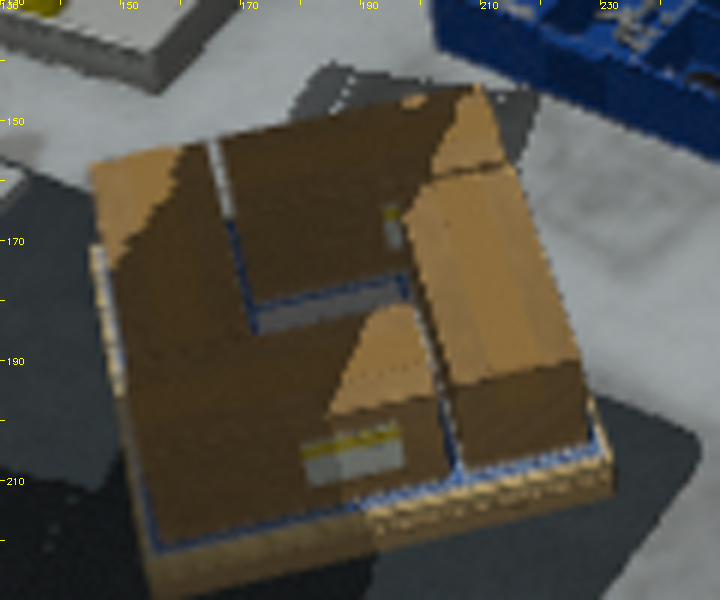

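Run:
```python
from h import *
c=load("pics/w9")
a=-.724;S=np.array([.527,.2215])
D={"set":([(242,42),(602,40),(588,212),(247,213)],1,(-.032,-.069)),"1":([(62,47),(219,46),(238,408),(96,409)],0,(.069,-.032)),
"2":([(102,425),(418,420),(413,556),(113,557)],1,(.032,.069)),"3":([(423,234),(584,233),(558,556),(426,557)],0,(-.069,.032))}
for k,(p,h,o) in D.items():
    p=(np.array(p)+.5)/3-.5+[140,0]
    hx,hy=(.066,.029) if h else (.029,.066)
    M=lambda e:[(hx,-hy),(-hx,-hy),(-hx,hy),(hx,hy)]
    o=np.array(o);Rm=np.array([[np.cos(a),-np.sin(a)],[np.sin(a),np.cos(a)]])
    for fz in (1,0):
        q,r=fit(c,p,M,[*(S+Rm@o),.09,a,0],fz)
        print(k,"z",q[2].round(4),"err mm",((Rm.T@(q[:2]-S)-o)*1e3).round(1),"dyaw",(q[3]-a).round(4),np.abs(r).max().round(2))
print(bot.observe()["contact_force"])
crop("pics/w9.png",0,0,1,1,1,"pics/x.png")
a=load("pics/top1");b=cam("top");save(b,"pics/t9")
d=np.abs(a["f"].astype(int)-b["f"]).max(2)[110:165,310:365];print("tape diff",np.percentile(d,[50,99]),d.max())
```

```text
set z 0.0852 err mm [-0.9 -1.4] dyaw 0.0037 0.38
set z 0.09 err mm [-0.5 -0.6] dyaw 0.0035 1.06
1 z 0.0857 err mm [0.4 0. ] dyaw 0.0103 0.47
1 z 0.09 err mm [-0.5  0.4] dyaw 0.0099 1.02
2 z 0.0844 err mm [-1.4  0.3] dyaw 0.0065 0.64
2 z 0.09 err mm [-1.9 -0.9] dyaw 0.0069 1.24
3 z 0.0876 err mm [1.5 0.2] dyaw 0.0207 1.91
3 z 0.09 err mm [1.9 0. ] dyaw 0.021 1.73
[ 0.70265643 -0.63725739 -0.03487489]
tape diff [25. 29.] 30
```

```bash
python3 -c "
from cell import bot
print(bot.hand_in(), bot.observe()['time'])"
```

```text
the job is handed in; nothing more can be done
the job is handed in; nothing more can be done
```

I set the three loose cartons on the pallet's empty outlines, one at a time: A on outline 3, B on outline 2 and C on outline 1. With the carton already there they make the pinwheel. I handed the job in with the gripper raised clear, soon after 23.6 s on the robot's clock (limit 67 s).

**Positions:** in the last wrist view all four cartons, including the one that was there, measured within 2 mm of their outlines.

**Squareness:** all four were within 0.021 rad of square.

**Height:** the fitted tops came out at 84–88 mm, where 90 mm is expected. That is 2–6 mm low. The wrist fits of the tops gave the same kind of low reading on the table (53–55 mm for 60 mm) and 27 mm for the 30 mm slab. I take it as a bias in the measurement, because the contact heights when setting down matched the slab to about 1 mm.

**Other objects:** the patch of the top view around the tape roll was about 25–30 grey levels different from the start, spread evenly. I read that as a lighting change, not a shift, but I didn't check it further. The move onto carton C kept clear of the roll.

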